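# Eject a steel coupon from its checking nest with the rocker

## Robot

A 7-joint arm with a two-finger parallel gripper is mounted at the origin on the work surface; the furniture and walls round the work are solid. World frame = base frame: x ahead of the robot, y to its left, z up, the work surface at z = 0. Lengths are in m, angles in rad, forces in N, time in s.
With the tool pointing down it reaches from about 0.35 to 0.9 m from the base axis. Payload 19.9 kg.
Tool frame: the origin (TCP) lies between the finger pads; the fingertips stand 17 mm ahead of it and the grasp point (between the pads) lies 2 mm behind it; z points along the fingers, y is the line along which they close (so a half turn about z gives the same grasp; the last joint's range is limited). The gripper opens to 94 mm and grips with 3 to 60 N. Pads are 16 mm wide; open, the fingers measure 119 mm over their backs; the gripper's body (75 mm by 177 mm) begins 78 mm behind the grasp point.
Start: joints at [-1.153, 0.417, -0.01, 1.614, 0.005, 1.111, -0.053], TCP at [0.277, 0.56, 0.222] pointing down, gripper open.
Joint ranges: [-2.81, 2.81], [-0.39, 2.02], [-1.27, 1.25], [0.06, 2.57], [-1.19, 4.33], [0.19, 2], [-2.82, 2.82]. Speed limits (rad/s): [1.89, 1.89, 2.39, 2.39, 3.01, 3.01, 3.01].

## Interface

Orientations are given as a rotation vector (axis times angle).
In Python, from station import state, get_image, job_done gives the robot as it stands.
- The arm moves only by the tool move_arm, never from a script. Its argument "rows" is a list that holds one entry, the list of rows, each a list of 5 numbers: the shift along the tool's x, y, z in units of 30 mm (1.0 is 30 mm), then the turn about the tool's z in degrees, then the opening, from -1 (shut) to 1 (fully open). A call has 1 to 12 rows; each row shifts and turns the commanded pose from where the row before left it, along the tool's axes as they then stand; what a row does not reach is not made up. A row lasts 1/10 s, in which the tool goes at most 50 mm and 8.59 degrees, less where a joint would pass 70% of its speed; a pose out of reach is approached as far as the arm can. A call is refused whole if a number of a shift passes 1 or a number of a turn 8.59, either way. A call with a gripper value outside its range is refused whole. The fingers move at their own pace and stop on an object; "squeeze" is the grip in N (left out, the last holds). Time passes only in rows, so rows that do not move let the fingers close. It gives the time, the measured TCP pose, the force, the opening and the grip force at its end, in the units of the state.
- state(): the state, without advancing time (a new reading comes with each control period).
- get_image(name): name is "scene" or "top" or "wrist"; returns a dict with "color" (420x560x3 uint8, blue, green, red), "fx", "fy", "cx", "cy" (pixels), "k1" (the pictures are not rectified: a ray, as slopes to the right and down, at radius r is drawn at 1 + k1 r^2 times it, then the intrinsics apply), "eye" and "attitude" of the camera in the world. Camera axes: x right, y down, z forward; pixel columns grow to the right and rows downward; lengths in m; the calibration is good to about 2 mm. A picture is of the moment at which its call begins. There is no depth.
- job_done(): hands the job in; it is judged then, once.
The state is a dict: "time": time; "joints": joint angles; "dq": joint speeds; "joint_torque": joint torques, N m; "tcp_pos": TCP position; "tool_rot": TCP orientation; "contact_force": force on the tool from outside, world axes, zero at the start; "wrist_torque": the same for the moment, N m; "gripper_width": opening from 0.0 (shut) to 1.0 (fully open); "finger_force": force on a finger pad.
Only numpy, scipy, OpenCV 4.12 (cv2) and the standard library are available. Lean on these libraries where they do the work, as an engineer would, in place of code of your own. Each camera call takes 0.05 s, during which the arm holds its last target. There are 200 camera calls.

## Task

The grey square steel coupon sits sunk in the dark steel checking nest. Press the rocker's red pad straight down until you feel it bottom on its rubber stop and keep it pressed firmly there, with some 12 to 15 N, for about a second, so that the coupon's far end tips up; the rocker is light, so never push on it with more than about 20 N. Then take the coupon by its raised end, lay it flat in the middle of the plywood block, and leave the other tools and things where they are.

Things in the scene. Friction and masses are not known exactly. Their poses are not given: they have to be found in the camera images.
- nest: Fixed dark steel nest on a blue 215x100x6 mm plate. Origin: on the worktop, mid-plane. x runs from the rocker's red pad (-x) to the pocket (+x), y across, z up. Side walls (outer faces y = +-45 mm) and far wall reach z = 53.5 mm, 1.5 mm over the coupon's top, so it cannot be gripped as it lies; the near wall is a lip to z = 46 mm. Pivot lugs end at z = 42 mm.
- pocket (a point): Centre of the pocket's floor (two ledges), 57x57 mm, open upward: nest x = 40.5 mm, z = 42 mm. Axes as the nest's.
- rocker (a joint): Ejector rocker angle, rad: 0 at start, grows as the pad goes down and the nose roller (56 mm beyond the pivot) lifts the coupon's far end. Pivot along nest y at x = -4, z = 34 mm. Stiff hinge: 5 to 6 N down on the pad moves it; it stays where left. A rubber-tipped stop of unknown height meets it between 0.31 and 0.49 rad (pad 27 to 44 mm down), then resistance climbs about 6 N per mm.
- pad (a point): Centre of the top face of the rocker's red pad, 36 mm along the fixture by 30 mm across, 6 mm thick: press here, straight down. At the start at nest x = -89 mm, z = 68 mm, face sloping 0.22 rad (outer edge high); it turns with the rocker and shifts up to 8 mm outward (nest -x) as it goes down.
- coupon: Loose grey square steel offcut, 53x52x10 mm, 0.2 kg (may vary by a third). Origin: centre of its underside, z its upward normal, x starts along the nest's x. With the rocker down its +x end is up (tilt 0.35 to 0.7 rad) and that end's sides stand free above the nest's side walls, to be gripped across its 52 mm y width.
- block: Loose plywood block, 75 mm (x) by 120 mm (y) by 36 mm high, 0.4 kg, lying flat on the worktop. Origin: centre of its underside; its top is at z = 36 mm. The coupon goes in the middle of its top.
- tape: Bystander: yellow tape measure, 35x80x59 mm, loose; leave alone. Origin: centre of its underside.
- spray: Bystander: green spray can with white cap, 65 mm across, 200 mm tall, loose; leave alone. Origin: centre of its underside.
- pliers: Bystander: pliers with red handles, 50x172x14 mm, loose; leave alone. Origin: centre of its underside.
Not all that is in view belongs to the job. What is shaped like the coupon but green is not meant.

How it is judged:
By the outcome, as a careful person would: the job done as asked, in the order asked, and still so for the second after the job is handed in, with the robot touching nothing.
It also fails if it takes over 70 s, if anything falls off the work surface, if the arm or the gripper's body presses on something with over 40 N, if the wrist force passes 120 N, or if a joint passes its speed limit or range.

## Working session

There is one attempt and no reset: what is moved stays moved. The work goes in short steps, Python scripts to look and compute and a tool call to move; the robot and the scene stay as the last step left them, time stands still between calls to the robot, and variables do not carry over. Pictures are saved under pics/ and viewed, at most 11 in all, crops included, and the job is handed in when it is done.

Besides the shell and the picture viewer there is one more tool, called after ">>>" as name(argument=value, ...) on one line, values as JSON. move_arm: Moves the arm, as the interface text tells. Its arguments: {"type":"object","properties":{"rows":{"type":"array"},"squeeze":{"type":"number"}},"required":["rows"]}

```bash
mkdir -p pics; ls
python3 - <<'E'
from station import state,get_image
import cv2,numpy as np
s=state();print(s)
a=[]
for n in("scene","top"):
    g=get_image(n);a.append(g["color"]);cv2.imwrite(f"pics/{n}0.png",g["color"])
    print(n,{k:np.round(v,4).tolist() if k!="color" else 0 for k,v in g.items()})
E
```

```text
pics
{'time': 0.0, 'joints': array([-1.15249999,  0.41796478, -0.01025754,  1.6141733 ,  0.00465932,
        1.11067611, -0.05299606]), 'dq': array([ 4.81287994e-04,  1.13351615e-03,  7.91649857e-04, -2.19560295e-03,
        1.27984513e-03, -5.00999329e-04,  3.52405185e-05]), 'joint_torque': array([ 9.93964932e-04, -8.51244950e+01,  6.39529936e-01, -4.25992477e+01,
       -4.86878597e-02,  1.86290260e-02,  1.25182482e-04]), 'tcp_pos': array([0.27722176, 0.55976299, 0.22183157]), 'tool_rot': array([-7.15927397e-01, -3.05872174e+00,  1.85430451e-03]), 'contact_force': array([ 0.04419856, -0.42605678, -0.12320128]), 'wrist_torque': array([-0.00882751,  0.03981912, -0.00733581]), 'finger_force': 0.0, 'gripper_width': 0.9995851295837703}
scene {'color': 0, 'fx': 400.6412, 'fy': 400.6412, 'cx': 278.4965, 'cy': 214.22, 'k1': -0.0765, 'eye': [-0.0004, -0.615, 0.818], 'attitude': [-2.2633, 0.7587, -0.3346]}
top {'color': 0, 'fx': 382.8227, 'fy': 382.8227, 'cx': 274.3891, 'cy': 209.0932, 'k1': -0.0937, 'eye': [0.3442, -0.0456, 1.2505], 'attitude': [-2.1782, 2.1595, -0.078]}
```

View pics/scene0.png

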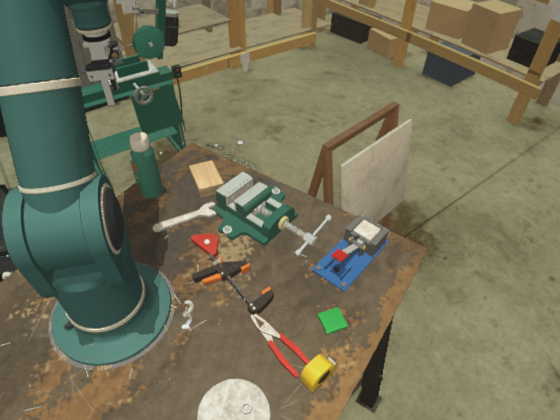

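View pics/top0.png

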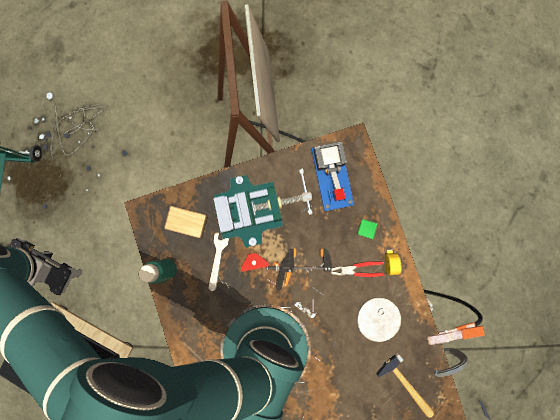

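The scene shows the nest with its blue plate at about (352,250) in the scene view and (331,178) in the top view. The red pad is at (340,194) top and the plywood block at (185,222) top. The vise stands between them, and the green decoy is at (368,229).

```bash
cat > h.py <<'E'
import cv2,numpy as np
from scipy.spatial.transform import Rotation as R
from station import state,get_image
def ray(g,uv):
    K=np.array([[g["fx"],0,g["cx"]],[0,g["fy"],g["cy"]],[0,0,1]],float)
    p=cv2.undistortPoints(np.float64(uv).reshape(-1,1,2),K,np.array([g["k1"],0,0,0.]),None)[:,0]
    return np.c_[p,np.ones(len(p))]@R.from_rotvec(g["attitude"]).as_matrix().T
def onz(g,uv,z):
    d=ray(g,uv);e=np.array(g["eye"]);return e+d*((z-e[2])/d[:,2])[:,None]
def proj(g,P):
    K=np.array([[g["fx"],0,g["cx"]],[0,g["fy"],g["cy"]],[0,0,1]],float)
    r=R.from_rotvec(g["attitude"]).inv();return cv2.projectPoints(np.float64(P).reshape(-1,3),r.as_rotvec(),r.apply(-np.array(g["eye"])),K,np.array([g["k1"],0,0,0.]))[0][:,0]
def blob(g,lo,hi,box):
    h=cv2.cvtColor(g["color"],cv2.COLOR_BGR2HSV);m=cv2.inRange(h,np.array(lo),np.array(hi))
    k=np.zeros_like(m);x0,y0,x1,y1=box;k[y0:y1,x0:x1]=255;m&=k
    c=max(cv2.findContours(m,0,1)[0],key=cv2.contourArea);return c[:,0,:].astype(float)
def rect(P):
    r=cv2.minAreaRect(np.float32(P[:,:2]*1000));return np.round(r[0],1),np.round(r[1],1),round(r[2],1)
def mid(uv): 
    M=cv2.moments(np.float32(uv).reshape(-1,1,2));return [M["m10"]/M["m00"],M["m01"]/M["m00"]]
E
python3 - <<'E'
from h import *
t=get_image("top");s=get_image("scene")
B=dict(blue=((100,120,60),(125,255,255),.006,(300,130,365,225),(300,210,400,295)),
 pad=((0,150,100),(8,255,255),.068,(320,175,360,210),(325,240,355,270)),
 coupon=((0,0,185),(179,70,255),.052,(310,140,350,175),(345,210,390,245)),
 block=((8,60,120),(30,255,255),.036,(155,195,210,245),(180,155,230,200)))
for n,(lo,hi,z,bt,bs) in B.items():
    for g,b,l in((t,bt,"top"),(s,bs,"scene")):
        try:
            c=blob(g,lo,hi,b);P=onz(g,c,z);print(n,l,cv2.contourArea(np.float32(c)),rect(P),onz(g,[mid(c)],z)[0].round(4))
        except Exception as e: print(n,l,e)
v=[cv2.resize(t["color"][130:260,150:400],None,fx=3,fy=3,interpolation=2)]
cv2.imwrite("pics/t1.png",v[0])
E
```

```text
blue top 819.0 (array([ 563.4, -214.7]), array([212.2,  99.5]), 11.6) [ 0.5232 -0.2171  0.006 ]
blue scene 1216.0 (array([ 561.4, -216.5]), array([212.1,  97.7]), 11.8) [ 0.5168 -0.2332  0.006 ]
pad top 70.5 (array([ 498.3, -227.1]), array([32.4, 27.7]), 10.0) [ 0.4976 -0.227   0.068 ]
pad scene 86.5 (array([ 495.7, -230.7]), array([28.5, 27.2]), 11.5) [ 0.4955 -0.2303  0.068 ]
coupon top 253.0 (array([ 617.5, -203.5]), array([66., 53.]), 12.1) [ 0.6224 -0.2023  0.052 ]
coupon scene 265.5 (array([ 622.6, -202.8]), array([52.5, 51.4]), 11.4) [ 0.6224 -0.203   0.052 ]
block top 1118.5 (array([426.9, 266.9]), array([134.9, 141.9]), 0.3) [0.4242 0.2654 0.036 ]
block scene 956.5 (array([428.3, 245.4]), array([172.1, 127.7]), 75.9) [0.4153 0.2512 0.036 ]
```

View pics/t1.png

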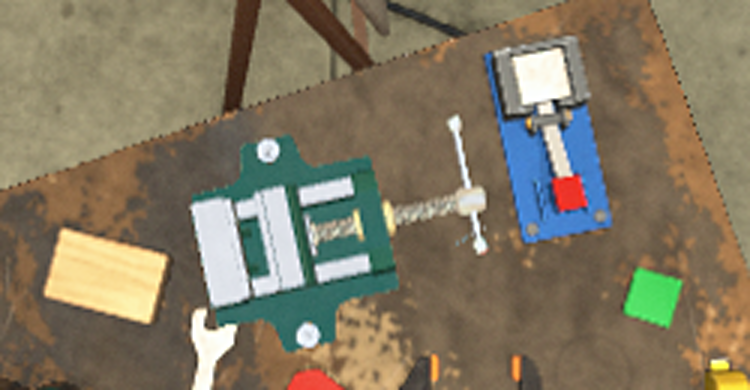

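The zoomed crop shows the block cleanly, corners near (62,228), (170,255), (152,323) and (45,294) in the crop. The nest's yaw is about 11.7°. Next I'll refine the block and plan the move to above the pad.

```bash
cat >> h.py <<'E'
YAW=np.radians(11.7)
def plan(xyz,yaw=None):
    "tool-axis shift (30 mm units) and turn (deg) to reach xyz with tool x along +-yaw"
    s=state();M=R.from_rotvec(s["tool_rot"]).as_matrix();d=M.T@(np.array(xyz)-s["tcp_pos"])/.03
    a=0
    if yaw is not None:
        v=M.T@[np.cos(yaw),np.sin(yaw),0];a=np.degrees(np.arctan2(v[1],v[0]))
    print("t",s["time"],"tcp",s["tcp_pos"].round(4),"z",M[:,2].round(3),"x",M[:,0].round(3),"shift",d.round(2),"turn",round(a,1),"F",s["contact_force"].round(1),"w",s["gripper_width"].round(3) ,"ff",s["finger_force"],"q7",s["joints"][6].round(2))
E
python3 - <<'E'
from h import *
t=get_image("top");s=get_image("scene")
for g,b in((t,(160,200,212,243)),(s,(185,157,228,198))):
    c=blob(g,(10,50,165),(30,255,255),b);P=onz(g,c,.036);print(cv2.contourArea(np.float32(c)),rect(P),onz(g,[mid(c)],.036)[0].round(4))
print(rect(onz(t,[[170.7,206],[206.7,215],[200.7,237.7],[165,228]],.036)))
print("can cap",onz(t,[[150,272]],.2))
plan([.493,-.2296,.3],YAW)
E
```

```text
831.5 (array([408.9, 261.8]), array([121.1,  76.7]), 76.6) [0.4089 0.2612 0.036 ]
588.0 (array([407.1, 260.3]), array([121.9,  76.1]), 75.7) [0.4061 0.258  0.036 ]
(array([408. , 258.3]), array([121.3,  74.8]), 76.6)
can cap [[0.25934137 0.31387542 0.2       ]]Traceback (most recent call last):
  File "<stdin>", line 7, in <module>
  File "h.py", line 28, in plan
    print("t",s["time"],"tcp",s["tcp_pos"].round(4),"z",M[:,2].round(3),"x",M[:,0].round(3),"shift",d.round(2),"turn",round(a,1),"F",s["contact_force"].round(1),"w",s["gripper_width"].round(3) ,"ff",s["finger_force"],"q7",s["joints"][6].round(2))
                                                                                                                                                                     ^^^^^^^^^^^^^^^^^^^^^^^^
AttributeError: 'float' object has no attribute 'round'
```

```bash
sed -i 's/s\["gripper_width"\].round(3)/round(float(s["gripper_width"]),3)/' h.py; python3 -c "
from h import *
plan([.277,.56,.33]); plan([.493,-.2296,.33],YAW)"
```

```text
t 0.3 tcp [0.2773 0.56   0.2222] z [-0. -0. -1.] x [-0.896  0.444 -0.   ] shift [ 0.01 -0.01 -3.59] turn 0 F [0.1 0.8 0.2] w 1.002 ff 0.0 q7 -0.05
t 0.3 tcp [0.2773 0.56   0.2222] z [-0. -0. -1.] x [-0.896  0.444 -0.   ] shift [-18.12 -20.4   -3.58] turn 142.0 F [0.1 0.8 0.2] w 1.002 ff 0.0 q7 -0.05
```

>>> move_arm(rows=[[[0, 0, -0.9, 0, -1], [0, 0, -0.9, 0, -1], [0, 0, -0.9, 0, -1], [0, 0, -0.9, 0, -1], [-0.4, -0.4, 0, 0, -1], [-0.75, -0.85, 0, 0, -1], [-0.75, -0.85, 0, 0, -1], [-0.75, -0.85, 0, 0, -1], [-0.75, -0.85, 0, 0, -1], [-0.75, -0.85, 0, 0, -1], [-0.75, -0.85, 0, 0, -1], [-0.75, -0.85, 0, 0, -1]]], squeeze=20)

```text
time: 1.5
tcp_pos: [0.3448, 0.3127, 0.3305]
tool_rot: [0.716, 3.059, 0.0]
contact_force: [0.1, 0.1, 0.2]
gripper_width: 0.021
finger_force: 0.0
```

>>> move_arm(rows=[[[-0.75, -0.85, 0, 0, -1], [-0.75, -0.85, 0, 0, -1], [-0.75, -0.85, 0, 0, -1], [-0.75, -0.85, 0, 0, -1], [-0.75, -0.85, 0, 0, -1], [-0.75, -0.85, 0, 0, -1], [-0.75, -0.85, 0, 0, -1], [-0.75, -0.85, 0, 0, -1], [-0.75, -0.85, 0, 0, -1], [-0.75, -0.85, 0, 0, -1], [-0.75, -0.85, 0, 0, -1], [-0.75, -0.85, 0, 0, -1]]])

```text
time: 2.7
tcp_pos: [0.451, -0.0813, 0.3307]
tool_rot: [0.716, 3.058, 0.0]
contact_force: [1.5, -0.1, -0.6]
gripper_width: 0.006
finger_force: 0.0
```

>>> move_arm(rows=[[[-0.75, -0.85, 0, 0, -1], [-0.75, -0.85, 0, 0, -1], [-0.75, -0.85, 0, 0, -1], [-0.75, -0.85, 0, 0, -1], [-0.4, -0.6, 0, 0, -1], [0, 0, 0, -7.6, -1], [0, 0, 0, -7.6, -1], [0, 0, 0, -7.6, -1], [0, 0, 0, -7.6, -1], [0, 0, 0, -7.6, -1], [0, 0, 0, 0, -1], [0, 0, 0, 0, -1]]])

```text
time: 3.9
tcp_pos: [0.489, -0.2328, 0.3305]
tool_rot: [-0.312, 3.126, -0.0]
contact_force: [-1.0, 0.6, 0.4]
gripper_width: 0.003
finger_force: 0.0
```

```bash
python3 -c "
from h import *
plan([.493,-.2296,.095],YAW+np.pi)"
```

```text
t 3.9 tcp [ 0.489  -0.2328  0.3305] z [ 0.  0. -1.] x [-0.98  -0.198 -0.   ] shift [-0.15  0.08  7.85] turn -0.3 F [-1.   0.6  0.4] w 0.003 ff 0.0 q7 2.29
```

>>> move_arm(rows=[[[-0.15, 0.08, 0.9, 0, -1], [0, 0, 0.9, 0, -1], [0, 0, 0.9, 0, -1], [0, 0, 0.9, 0, -1], [0, 0, 0.9, 0, -1], [0, 0, 0.9, 0, -1], [0, 0, 0.9, 0, -1], [0, 0, 0.5, 0, -1], [0, 0, 0.3, 0, -1], [0, 0, 0, 0, -1], [0, 0, 0, 0, -1]]])

```text
time: 5.0
tcp_pos: [0.4934, -0.2297, 0.1184]
tool_rot: [-0.318, 3.125, -0.001]
contact_force: [0.3, -0.2, 0.8]
gripper_width: 0.005
finger_force: 0.0
```

Run:
```python
from h import *
plan([.493,-.2296,.095],YAW+np.pi)
s=get_image("scene")["color"][190:300,290:420];t=get_image("top")["color"][130:240,290:420]
cv2.imwrite("pics/a.png",cv2.resize(np.hstack([s,t]),None,fx=3,fy=3,interpolation=2))
```

```text
t 5.0 tcp [ 0.4934 -0.2297  0.1184] z [ 0.001 -0.    -1.   ] x [-0.98  -0.201 -0.001] shift [0.01 0.01 0.78] turn -0.1 F [ 0.3 -0.2  0.8] w 0.005 ff 0.0 q7 2.44
```

View pics/a.png

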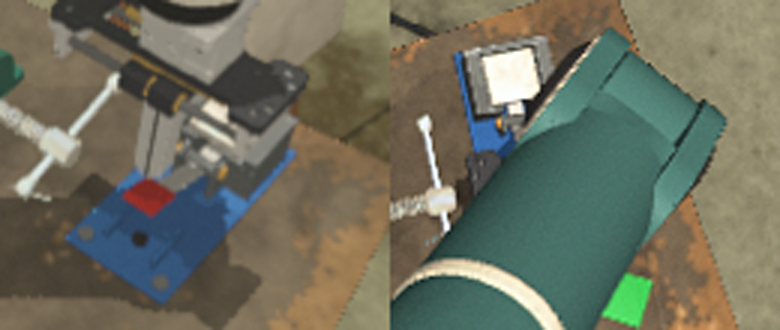

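The left crop shows the closed fingertips right above the red pad at about (150,185). I'll descend to contact.

>>> move_arm(rows=[[[0, 0, 0.4, 0, -1], [0, 0, 0.3, 0, -1], [0, 0, 0.2, 0, -1], [0, 0, 0.1, 0, -1], [0, 0, 0.1, 0, -1], [0, 0, 0.1, 0, -1], [0, 0, 0, 0, -1]]])

```text
time: 5.8
tcp_pos: [0.4927, -0.2297, 0.0813]
tool_rot: [0.318, -3.125, 0.0]
contact_force: [1.1, -0.1, 0.5]
gripper_width: 0.001
finger_force: 0.4
```

>>> move_arm(rows=[[[0, 0, 0.1, 0, -1], [0, 0, 0.1, 0, -1], [0, 0, 0.1, 0, -1], [0, 0, 0, 0, -1]]])

```text
time: 6.2
tcp_pos: [0.4928, -0.2296, 0.0723]
tool_rot: [0.319, -3.125, 0.0]
contact_force: [-0.4, -0.1, 1.2]
gripper_width: 0.009
finger_force: 0.2
```

>>> move_arm(rows=[[[0, 0, 0.1, 0, -1], [0, 0, 0.1, 0, -1], [0, 0, 0.1, 0, -1], [0, 0, 0, 0, -1]]])

```text
time: 6.6
tcp_pos: [0.4928, -0.2296, 0.0633]
tool_rot: [0.319, -3.125, 0.0]
contact_force: [-0.1, 0.2, -0.3]
gripper_width: 0.006
finger_force: 0.1
```

Run:
```python
from h import *
s=get_image("scene")["color"][190:300,290:420]
t=get_image("wrist")["color"]
cv2.imwrite("pics/b.png",np.hstack([cv2.resize(s,(390,330),interpolation=2),cv2.resize(t,(410,330))]))
```

```text
(no output)
```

View pics/b.png

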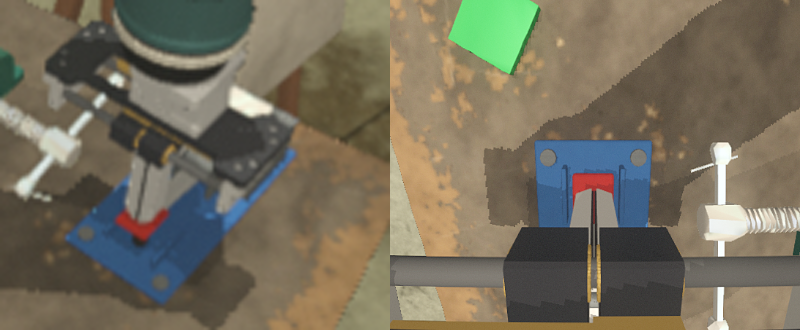

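Both views show the fingertips on the red pad, centred across it, and the pad is moving down. I'll continue in small steps and watch the force.

>>> move_arm(rows=[[[0, 0, 0.06, 0, -1], [0, 0, 0.06, 0, -1]]])

```text
time: 6.9
tcp_pos: [0.4931, -0.2294, 0.06]
tool_rot: [-0.319, 3.125, -0.0]
contact_force: [-3.6, 0.1, 5.6]
gripper_width: -0.001
finger_force: 2.9
```

>>> move_arm(rows=[[[0, 0, 0.06, 0, -1], [0, 0, 0.06, 0, -1]]])

```text
time: 7.1
tcp_pos: [0.4929, -0.2295, 0.0563]
tool_rot: [-0.319, 3.125, -0.0]
contact_force: [-2.9, -0.9, 6.2]
gripper_width: 0.009
finger_force: 3.0
```

>>> move_arm(rows=[[[0, 0, 0.04, 0, -1], [0, 0, 0.04, 0, -1]]])

```text
time: 7.3
tcp_pos: [0.4928, -0.2295, 0.0539]
tool_rot: [0.319, -3.125, -0.0]
contact_force: [-4.1, -0.5, 5.8]
gripper_width: 0.006
finger_force: 3.0
```

>>> move_arm(rows=[[[0, 0, 0.03, 0, -1]]])

```text
time: 7.4
tcp_pos: [0.4928, -0.2295, 0.053]
tool_rot: [0.319, -3.125, -0.0]
contact_force: [-3.6, 0.6, 5.6]
gripper_width: 0.003
finger_force: 3.0
```

>>> move_arm(rows=[[[0, 0, 0.03, 0, -1]]])

```text
time: 7.5
tcp_pos: [0.4928, -0.2295, 0.0521]
tool_rot: [0.319, -3.125, -0.0]
contact_force: [-3.0, 0.3, 5.5]
gripper_width: 0.005
finger_force: 3.0
```

>>> move_arm(rows=[[[0, 0, 0.03, 0, -1]]])

```text
time: 7.6
tcp_pos: [0.4928, -0.2295, 0.0512]
tool_rot: [0.319, -3.125, -0.0]
contact_force: [-4.1, 0.4, 5.1]
gripper_width: 0.005
finger_force: 3.0
```

>>> move_arm(rows=[[[0, 0, 0.03, 0, -1]]])

```text
time: 7.7
tcp_pos: [0.4928, -0.2295, 0.0503]
tool_rot: [0.319, -3.125, 0.0]
contact_force: [-3.8, 0.3, 5.4]
gripper_width: 0.006
finger_force: 3.0
```

>>> move_arm(rows=[[[0, 0, 0.03, 0, -1]]])

```text
time: 7.8
tcp_pos: [0.4928, -0.2295, 0.0494]
tool_rot: [0.319, -3.125, -0.0]
contact_force: [-3.7, -0.9, 4.7]
gripper_width: -0.0
finger_force: 2.9
```

>>> move_arm(rows=[[[0, 0, 0.03, 0, -1]]])

```text
time: 7.9
tcp_pos: [0.4928, -0.2295, 0.0485]
tool_rot: [0.319, -3.125, -0.0]
contact_force: [-3.2, -0.9, 5.8]
gripper_width: 0.003
finger_force: 2.9
```

>>> move_arm(rows=[[[0, 0, 0.03, 0, -1]]])

```text
time: 8.0
tcp_pos: [0.4928, -0.2295, 0.0476]
tool_rot: [0.319, -3.125, -0.0]
contact_force: [-4.0, -0.4, 6.2]
gripper_width: 0.008
finger_force: 2.9
```

>>> move_arm(rows=[[[0, 0, 0.03, 0, -1]]])

```text
time: 8.1
tcp_pos: [0.4928, -0.2295, 0.0467]
tool_rot: [0.319, -3.125, -0.0]
contact_force: [-3.1, -0.5, 5.1]
gripper_width: 0.005
finger_force: 2.9
```

>>> move_arm(rows=[[[0, 0, 0.03, 0, -1]]])

```text
time: 8.2
tcp_pos: [0.4929, -0.2295, 0.0459]
tool_rot: [0.319, -3.125, 0.0]
contact_force: [-3.8, -0.2, 8.9]
gripper_width: 0.009
finger_force: 4.7
```

>>> move_arm(rows=[[[0, 0, 0.03, 0, -1]]])

```text
time: 8.3
tcp_pos: [0.4929, -0.2295, 0.0451]
tool_rot: [-0.319, 3.125, 0.0]
contact_force: [-4.5, 1.2, 12.7]
gripper_width: 0.006
finger_force: 6.7
```

Bottomed at 12.7 N. I'll press a touch more and hold.

>>> move_arm(rows=[[[0, 0, 0.01, 0, -1], [0, 0, 0, 0, -1], [0, 0, 0, 0, -1]]])

```text
time: 8.6
tcp_pos: [0.4929, -0.2295, 0.0449]
tool_rot: [-0.319, 3.125, 0.0]
contact_force: [-6.1, 1.4, 12.8]
gripper_width: 0.004
finger_force: 6.3
```

>>> move_arm(rows=[[[0, 0, 0.01, 0, -1], [0, 0, 0, 0, -1], [0, 0, 0, 0, -1], [0, 0, 0, 0, -1]]])

```text
time: 9.0
tcp_pos: [0.493, -0.2295, 0.0447]
tool_rot: [-0.319, 3.125, 0.0]
contact_force: [-5.4, 1.6, 13.5]
gripper_width: 0.007
finger_force: 7.2
```

>>> move_arm(rows=[[[0, 0, 0, 0, -1], [0, 0, 0, 0, -1], [0, 0, 0, 0, -1], [0, 0, 0, 0, -1]]])

```text
time: 9.4
tcp_pos: [0.493, -0.2295, 0.0448]
tool_rot: [-0.319, 3.125, 0.0]
contact_force: [-5.0, 1.0, 13.6]
gripper_width: 0.003
finger_force: 7.2
```

>>> move_arm(rows=[[[0, 0, 0, 0, -1], [0, 0, 0, 0, -1], [0, 0, -0.1, 0, -1], [0, 0, -0.3, 0, -1], [0, 0, -0.8, 0, -1], [0, 0, -0.9, 0, 1], [0, 0, -0.9, 0, 1], [0, 0, -0.9, 0, 1], [0, 0, -0.9, 0, 1], [0, 0, -0.9, 0, 1], [0, 0, -0.9, 0, 1]]])

```text
time: 10.5
tcp_pos: [0.4928, -0.2293, 0.244]
tool_rot: [-0.319, 3.125, -0.0]
contact_force: [-0.4, -0.2, 0.4]
gripper_width: 0.478
finger_force: 0.0
```

Run:
```python
from h import *
plan([.62,-.203,.2],YAW+np.pi)
s=get_image("scene")["color"][195:295,300:400];t=get_image("top")["color"][130:230,290:390]
w=get_image("wrist")["color"]
cv2.imwrite("pics/c.png",np.vstack([cv2.resize(np.hstack([s,t]),None,fx=4,fy=4,interpolation=2)]))
```

```text
t 10.5 tcp [ 0.4928 -0.2293  0.244 ] z [ 0.001 -0.    -1.   ] x [-0.979 -0.202 -0.   ] shift [-4.33  0.    1.47] turn -0.0 F [-0.4 -0.2  0.4] w 0.478 ff 0.0 q7 2.34
```

View pics/c.png

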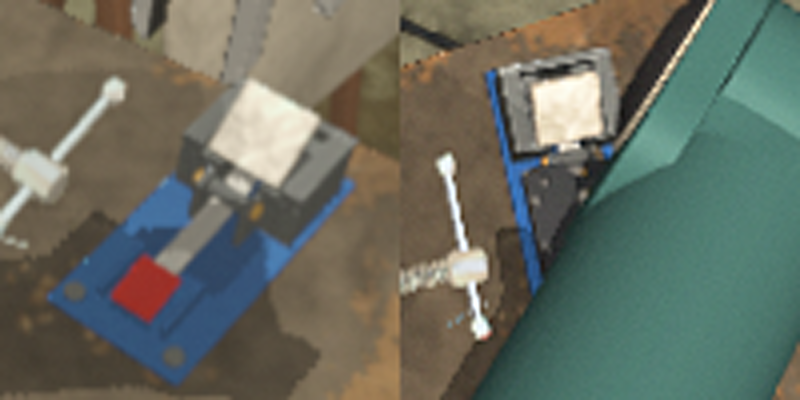

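The coupon's far end is up. Its top face corners are at about (248,80), (320,125), (285,182), (212,142) in the scene crop and (530,78), (600,70), (607,138), (537,147) in the top crop. I'll triangulate them.

Run:
```python
from h import *
s=get_image("scene");t=get_image("top")
def quad(g,b):
    c=blob(g,(0,0,175),(179,75,255),b);h=cv2.convexHull(np.float32(c));q=cv2.approxPolyN(h,4)[0].astype(float) if hasattr(cv2,"approxPolyN") else h
    return q
qs=quad(s,(345,208,386,246));qt=quad(t,(315,142,348,172));print(qs.tolist(),qt.tolist())
S=np.array([[362,215],[380,226.2],[371.2,240.5],[353,230.5]]);T=np.array([[322.5,149.5],[340,147.5],[341.7,164.5],[324.2,166.7]])
near=lambda q,A:np.array([q[np.argmin(np.linalg.norm(q-a,axis=1))] for a in A])
c,sn=np.cos(YAW),np.sin(YAW);O=np.array([.6224-.0405*c,-.2026-.0405*sn,0])
for A,B in((S,T),(near(qs,S),near(qt,T))):
    for a,b in zip(A,B):
        d1,d2=ray(s,[a])[0],ray(t,[b])[0];e1,e2=np.array(s["eye"]),np.array(t["eye"])
        k=np.linalg.lstsq(np.c_[d1,-d2],e2-e1,rcond=None)[0];p=(e1+k[0]*d1+e2+k[1]*d2)/2;v=p-O
        print("nest mm",(1000*np.array([c*v[0]+sn*v[1],-sn*v[0]+c*v[1],v[2]])).round(1),"gap",(1000*np.linalg.norm(e1+k[0]*d1-e2-k[1]*d2)).round(1))
```

```text
[[379.7021179199219, 223.8297882080078], [369.3077087402344, 241.1538543701172], [351.4444580078125, 232.22222900390625], [362.015380859375, 213.72308349609375]] [[340.1111145019531, 162.3333282470703], [324.8333435058594, 171.5], [322.5301208496094, 150.77108764648438], [338.8454284667969, 147.1454620361328]]
nest mm [57.7 26.2 75.2] gap 5.4
nest mm [ 54.1 -29.8  74.8] gap 3.6
nest mm [  5.6 -30.4  60.4] gap 6.2
nest mm [10.  25.2 53.8] gap 4.4
nest mm [53.2 26.8 82.7] gap 2.0
nest mm [ 55.2 -26.1  79.9] gap 2.0
nest mm [ 13.3 -26.5  48.7] gap 0.5
nest mm [-4.5 24.8 59. ] gap 10.3
```

>>> move_arm(rows=[[[-0.9, 0, 0, 0, 1], [-0.9, 0, 0, 0, 1], [-0.9, 0, 0, 0, 1], [-0.9, 0, 0, 0, 1], [-0.7, 0, 0, 0, 1], [-0.36, 0, 0, 0, 1], [0, 0, 0.9, 0, 1], [0, 0, 0.9, 0, 1], [0, 0, 0.9, 0, 1], [0, 0, 0.8, 0, 1], [0, 0, 0, 0, 1]]])

```text
time: 11.85
tcp_pos: [0.6277, -0.2008, 0.1338]
tool_rot: [0.318, -3.12, -0.002]
contact_force: [0.4, 0.3, -0.3]
gripper_width: 1.003
finger_force: 0.0
```

Run:
```python
from h import *
plan([.6297,-.2011,.0815],YAW+np.pi)
s=get_image("scene")["color"][170:290,310:430]
w=get_image("wrist")["color"]
cv2.imwrite("pics/d.png",np.hstack([cv2.resize(s,(360,360),interpolation=2),cv2.resize(w,(440,360))]))
```

```text
t 11.85 tcp [ 0.6277 -0.2008  0.1338] z [-0.006  0.001 -1.   ] x [-0.979 -0.201  0.005] shift [-0.07 -0.03  1.74] turn -0.1 F [ 0.4  0.3 -0.3] w 1.003 ff 0.0 q7 2.32
```

View pics/d.png

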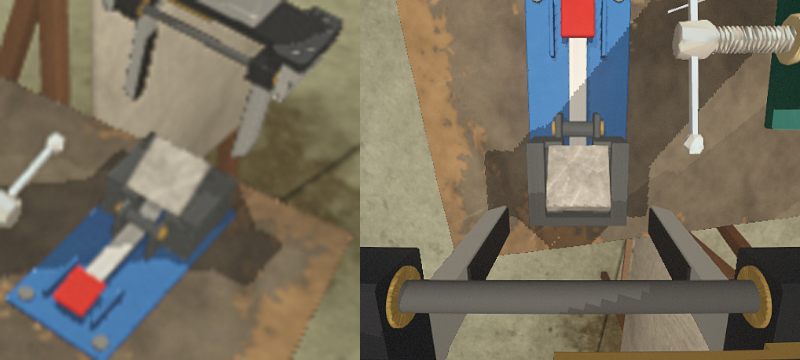

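The fingers straddle the coupon symmetrically (midpoint 579, coupon centre 578 in the wrist half). As a quick check, I'll project the predicted raised and low edges into the wrist view.

Run:
```python
from h import *
w=get_image("wrist");c,sn=np.cos(YAW),np.sin(YAW);O=np.array([.6224-.0405*c,-.2026-.0405*sn,0])
M=np.array([[c,sn,0],[-sn,c,0],[0,0,1]])
for th in(.45,.55,.65):
    P=[]
    for y in(-26,26):
        f=np.array([13+53*np.cos(th)-10*np.sin(th),y,42+53*np.sin(th)+10*np.cos(th)]);n=np.array([13-10*np.sin(th),y,42+10*np.cos(th)]);P+=[f,n]
    print(th,np.round(P[0],1),proj(w,O+np.array(P)/1000@M).round(1).tolist())
print("view->px seen: far", [(546-360)/440*560,210/360*420],[(610-360)/440*560,210/360*420],"near",[(547-360)/440*560,146/360*420],[(609-360)/440*560,146/360*420])
```

```text
0.45 [ 56.4 -26.   74.1] [[239.1, 242.8], [240.8, 165.8], [318.1, 242.8], [316.4, 165.8]]
0.55 [ 53.  -26.   78.2] [[238.3, 240.0], [240.8, 164.4], [318.9, 240.0], [316.4, 164.4]]
0.65 [ 49.1 -26.   82. ] [[237.5, 236.3], [240.8, 163.1], [319.8, 236.2], [316.3, 163.1]]
view->px seen: far [236.72727272727272, 245.00000000000003] [318.1818181818182, 245.00000000000003] near [238.0, 170.33333333333334] [316.90909090909093, 170.33333333333334]
```

>>> move_arm(rows=[[[-0.14, -0.02, 0.6, 0, 1], [0, 0, 0.6, 0, 1], [0, 0, 0.4, 0, 1], [0, 0, 0.14, 0, 1], [0, 0, 0, 0, 1], [0, 0, 0, 0, 1]]])

```text
time: 12.6
tcp_pos: [0.6343, -0.2012, 0.0855]
tool_rot: [-0.319, 3.125, -0.001]
contact_force: [-0.0, 0.0, 0.6]
gripper_width: 0.997
finger_force: 0.0
```

>>> move_arm(rows=[[[0, 0, 0, 0, 0.4], [0, 0, 0, 0, 0.1], [0, 0, 0, 0, -0.2], [0, 0, 0, 0, -0.5], [0, 0, 0, 0, -1], [0, 0, 0, 0, -1], [0, 0, 0, 0, -1], [0, 0, 0, 0, -1]]], squeeze=35)

```text
time: 13.4
tcp_pos: [0.6342, -0.2009, 0.0851]
tool_rot: [-0.319, 3.125, -0.0]
contact_force: [0.0, 0.5, 0.7]
gripper_width: 0.55
finger_force: 35.0
```

Gripped at 51.7 mm but 3 mm higher than planned. I'll regrip slightly lower and further inboard.

>>> move_arm(rows=[[[0, 0, 0, 0, 0.4], [0, 0, 0, 0, 0.4], [0, 0, 0, 0, 0.4], [0.08, 0, 0.13, 0, 0.4], [0, 0, 0, 0, 0.4], [0, 0, 0, 0, 0.1], [0, 0, 0, 0, -0.2], [0, 0, 0, 0, -0.5], [0, 0, 0, 0, -1], [0, 0, 0, 0, -1], [0, 0, 0, 0, -1]]], squeeze=35)

```text
time: 14.5
tcp_pos: [0.6318, -0.2014, 0.0812]
tool_rot: [-0.319, 3.125, -0.0]
contact_force: [-0.1, 0.1, -0.1]
gripper_width: 0.552
finger_force: 35.0
```

>>> move_arm(rows=[[[0, 0, -0.05, 0, -1], [0, 0, -0.1, 0, -1], [0, 0, -0.2, 0, -1], [0, 0, -0.3, 0, -1], [0, 0, -0.5, 0, -1], [0, 0, -0.7, 0, -1], [0, 0, -0.8, 0, -1], [0, 0, -0.8, 0, -1], [0, 0, -0.8, 0, -1], [0, 0, -0.4, 0, -1]]])

```text
time: 15.5
tcp_pos: [0.6323, -0.2018, 0.224]
tool_rot: [-0.318, 3.122, -0.002]
contact_force: [0.1, -1.6, -1.8]
gripper_width: 0.55
finger_force: 35.0
```

Run:
```python
from h import *
plan([.408,.261,.22],np.radians(-13.4))
s=get_image("scene")["color"][140:260,310:430]
w=get_image("wrist")["color"]
cv2.imwrite("pics/e.png",np.hstack([cv2.resize(s,(360,360),interpolation=2),cv2.resize(w,(440,360))]))
```

```text
t 15.5 tcp [ 0.6323 -0.2018  0.224 ] z [ 0.003 -0.001 -1.   ] x [-0.979 -0.202 -0.003] shift [ 4.21 16.62  0.1 ] turn -155.0 F [ 0.1 -1.6 -1.8] w 0.55 ff 34.999549984931946 q7 2.28
```

View pics/e.png

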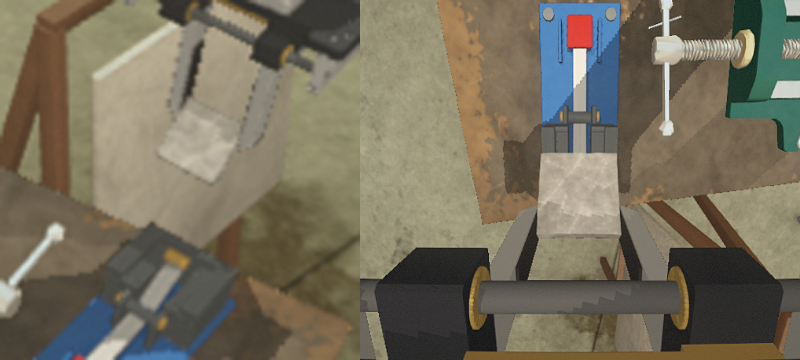

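The coupon is held firmly, still tilted, with its low end toward the nest's -x. The nest is empty. Now to the block.

>>> move_arm(rows=[[[0.05, 0.2, 0, 0, -1], [0.1, 0.4, 0, 0, -1], [0.15, 0.6, 0, 0, -1], [0.18, 0.8, 0, 0, -1], [0.18, 0.8, 0, 0, -1], [0.18, 0.8, 0, 0, -1], [0.18, 0.8, 0, 0, -1], [0.18, 0.8, 0, 0, -1], [0.18, 0.8, 0, 0, -1], [0.18, 0.8, 0, 0, -1], [0.18, 0.8, 0, 0, -1], [0.18, 0.8, 0, 0, -1]]])

```text
time: 16.8
tcp_pos: [0.5228, 0.0354, 0.2198]
tool_rot: [0.32, -3.124, 0.0]
contact_force: [0.5, 1.2, -2.4]
gripper_width: 0.549
finger_force: 35.0
```

>>> move_arm(rows=[[[0.18, 0.8, 0, 0, -1], [0.18, 0.8, 0, 0, -1], [0.18, 0.8, 0, 0, -1], [0.18, 0.8, 0, 0, -1], [0.18, 0.8, 0, 0, -1], [0.18, 0.8, 0, 0, -1], [0.18, 0.8, 0, 0, -1], [0.18, 0.8, 0, 0, -1], [0.15, 0.6, 0, 0, -1], [0.1, 0.4, 0, 0, -1], [0.05, 0.2, 0, 0, -1], [0, 0, 0, 0, -1]]])

```text
time: 18.0
tcp_pos: [0.4267, 0.2467, 0.2204]
tool_rot: [0.32, -3.125, 0.001]
contact_force: [-0.4, -0.8, -1.4]
gripper_width: 0.548
finger_force: 35.0
```

>>> move_arm(rows=[[[0, 0, 0, 5, -1], [0, 0, 0, 5, -1], [0, 0, 0, 5, -1], [0, 0, 0, 5, -1], [0, 0, 0, 5, -1], [0, 0, 0, 0, -1]]])

```text
time: 18.6
tcp_pos: [0.4276, 0.2456, 0.2206]
tool_rot: [0.37, 3.12, -0.001]
contact_force: [-0.3, 0.4, -0.8]
gripper_width: 0.549
finger_force: 35.0
```

Run:
```python
from h import *
plan([.426,.2567,.1],np.radians(-13.4))
for n in("top","scene"):
    g=get_image(n);c=blob(g,(10,50,165),(30,255,255),(160,200,212,243) if n=="top" else (185,157,228,198));print(n,cv2.contourArea(np.float32(c)),rect(onz(g,c,.036)))
s=g["color"][90:210,150:270]
w=get_image("wrist")["color"]
cv2.imwrite("pics/f.png",np.hstack([cv2.resize(s,(360,360),interpolation=2),cv2.resize(w,(440,360))]))
```

```text
t 18.6 tcp [0.4276 0.2456 0.2206] z [-0. -0. -1.] x [-0.972  0.234 -0.   ] shift [0.14 0.35 4.02] turn 179.9 F [-0.3  0.4 -0.8] w 0.549 ff 35.000267028808594 q7 0.86
top 271.0 (array([405.4, 252.7]), array([99.2, 72.7]), 76.9)
scene 159.0 (array([397.4, 282.1]), array([82.1, 45.1]), 75.8)
```

View pics/f.png

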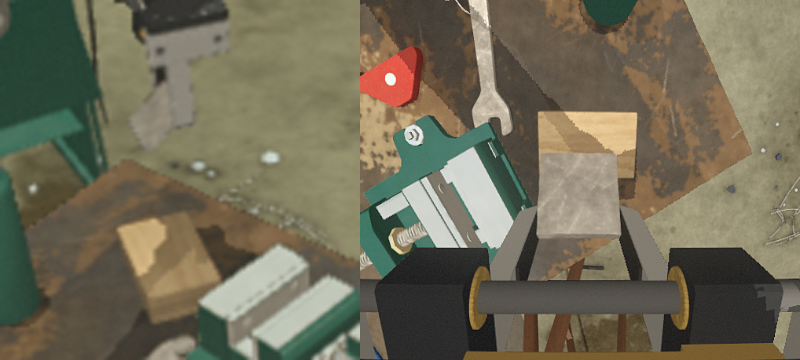

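The coupon is still held, and the block below is square to the tool and shows just past the coupon's low end. The vise is close on the tool's -y side, so I'll check its height before lowering.

Run:
```python
from h import *
s=get_image("scene");t=get_image("top")
for a,b in(([216.7,189],[221,232.7]),([245,171],[214,198.3])):
    d1,d2=ray(s,[a])[0],ray(t,[b])[0];e1,e2=np.array(s["eye"]),np.array(t["eye"])
    k=np.linalg.lstsq(np.c_[d1,-d2],e2-e1,rcond=None)[0];print((e1+k[0]*d1).round(3),(e2+k[1]*d2).round(3))
# coupon pose from wrist: project tilted coupon model corners
w=get_image("wrist");T=state();M=R.from_rotvec(T["tool_rot"]).as_matrix()
for th in(.45,.55,.65):
    u=np.array([-np.cos(th),0,-np.sin(th)]);n=np.array([-np.sin(th),0,-np.cos(th)]) # tool: x toward low end is +x, z down
    u=np.array([np.cos(th),0,np.sin(th)]);n=np.array([np.sin(th),0,-np.cos(th)])
    g=np.array([0,0,.0105]);c0=g+.0185*u-.0064*n
    P=[c0+e*.0265*u+n*.01+np.array([0,y,0]) for y in(-.026,.026) for e in(-1,1)]
    print(th,proj(w,T["tcp_pos"]+np.array(P)@M.T).round(0).tolist(),"low z below tcp",(c0+.0265*u)[2].round(4))
print("seen raised y",238/360*420,"low y",152/360*420)
```

```text
[0.376 0.135 0.081] [0.373 0.136 0.081]
[0.485 0.158 0.077] [0.48  0.161 0.077]
0.45 [[226.0, 278.0], [229.0, 175.0], [330.0, 278.0], [328.0, 175.0]] low z below tcp 0.0358
0.55 [[225.0, 277.0], [230.0, 177.0], [330.0, 277.0], [326.0, 177.0]] low z below tcp 0.0395
0.65 [[225.0, 276.0], [231.0, 180.0], [331.0, 276.0], [325.0, 180.0]] low z below tcp 0.0428
seen raised y 277.6666666666667 low y 177.33333333333334
```

The wrist view matches tilt 0.55 exactly, and the vise top at 81 mm is clear of the gripper body. Lowering.

>>> move_arm(rows=[[[0.14, 0.35, 0.3, 0, -1], [0, 0, 0.6, 0, -1], [0, 0, 0.8, 0, -1], [0, 0, 0.8, 0, -1], [0, 0, 0.8, 0, -1], [0, 0, 0.5, 0, -1], [0, 0, 0.2, 0, -1], [0, 0, 0, 0, -1], [0, 0, 0, 0, -1]]])

```text
time: 19.8
tcp_pos: [0.4258, 0.2581, 0.1011]
tool_rot: [0.365, 3.12, 0.001]
contact_force: [-0.6, -0.1, -1.0]
gripper_width: 0.55
finger_force: 35.0
```

Run:
```python
from h import *
plan([.426,.2567,.076],np.radians(166.6))
```

```text
t 19.8 tcp [0.4258 0.2581 0.1011] z [ 0.  0. -1.] x [-0.973  0.231 -0.   ] shift [-0.02 -0.04  0.84] turn 0.1 F [-0.6 -0.1 -1. ] w 0.55 ff 34.99949634075165 q7 0.94
```

>>> move_arm(rows=[[[-0.02, -0.04, 0.3, 0, -1], [0, 0, 0.3, 0, -1], [0, 0, 0.2, 0, -1], [0, 0, 0.1, 0, -1], [0, 0, 0, 0, -1]]])

```text
time: 20.3
tcp_pos: [0.4264, 0.2561, 0.0735]
tool_rot: [0.366, 3.12, -0.0]
contact_force: [-0.3, -0.8, 4.6]
gripper_width: 0.552
finger_force: 35.0
```

>>> move_arm(rows=[[[0, 0, 0.05, 0, -1], [0, 0, 0.05, 0, -1]]], squeeze=18)

```text
time: 20.5
tcp_pos: [0.4272, 0.2562, 0.0711]
tool_rot: [0.366, 3.118, 0.001]
contact_force: [5.5, -3.1, 7.4]
gripper_width: 0.553
finger_force: 18.0
```

>>> move_arm(rows=[[[0, 0, 0.04, 0, -1], [0, 0, 0.04, 0, -1], [0, 0, 0.04, 0, -1]]], squeeze=10)

```text
time: 20.8
tcp_pos: [0.4262, 0.2565, 0.0671]
tool_rot: [0.365, 3.12, 0.001]
contact_force: [2.5, -0.2, 4.1]
gripper_width: 0.549
finger_force: 10.0
```

>>> move_arm(rows=[[[0, 0, 0.04, 0, -1], [0, 0, 0.04, 0, -1], [0, 0, 0.04, 0, -1]]])

```text
time: 21.1
tcp_pos: [0.4258, 0.2564, 0.0633]
tool_rot: [-0.365, -3.12, 0.0]
contact_force: [2.9, -0.8, 2.7]
gripper_width: 0.55
finger_force: 10.0
```

>>> move_arm(rows=[[[0, 0, 0.05, 0, -1], [0, 0, 0.05, 0, -1], [0, 0, 0.05, 0, -1]]])

```text
time: 21.4
tcp_pos: [0.4258, 0.2563, 0.0588]
tool_rot: [-0.365, -3.12, 0.0]
contact_force: [2.6, -0.9, 3.3]
gripper_width: 0.555
finger_force: 10.0
```

>>> move_arm(rows=[[[0, 0, 0.04, 0, -1], [0, 0, 0.03, 0, -1], [0, 0, 0, 0, -1]]])

```text
time: 21.7
tcp_pos: [0.4257, 0.2563, 0.0567]
tool_rot: [-0.365, -3.12, 0.001]
contact_force: [1.8, 1.4, 0.7]
gripper_width: 0.553
finger_force: 10.0
```

Run:
```python
from h import *
plan([.426,.2567,.053],np.radians(166.6))
s=get_image("scene")["color"][120:220,160:260]
w=get_image("wrist")["color"]
cv2.imwrite("pics/g.png",np.hstack([cv2.resize(s,(360,360),interpolation=2),cv2.resize(w,(440,360))]))
```

```text
t 21.7 tcp [0.4257 0.2563 0.0567] z [-0. -0. -1.] x [-0.973  0.231  0.   ] shift [-0.01  0.02  0.12] turn 0.1 F [1.8 1.4 0.7] w 0.553 ff 10.000232309103012 q7 0.99
```

View pics/g.png

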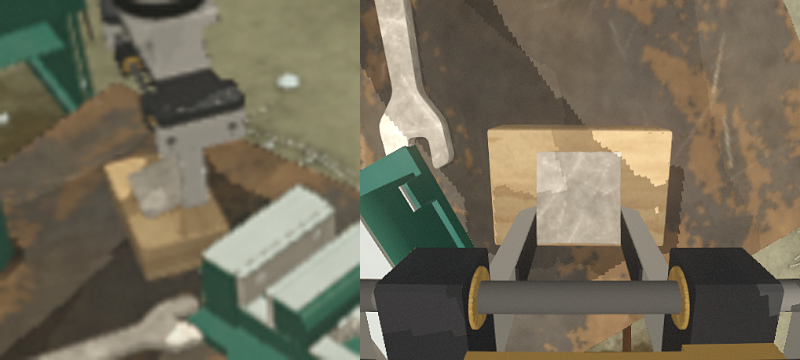

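The coupon is nearly flat on the block, centred left to right (578 against 581). I'll lower a little more, release and back off to measure.

>>> move_arm(rows=[[[0, 0, 0.05, 0, -1], [0, 0, 0.02, 0, -1], [0, 0, 0, 0, 0.15], [0, 0, 0, 0, 0.2], [0, 0, 0, 0, 0.3], [0, 0, 0, 0, 0.3], [0, 0, 0, 0, 0.3]]])

```text
time: 22.5
tcp_pos: [0.4258, 0.2564, 0.0547]
tool_rot: [-0.365, -3.12, 0.0]
contact_force: [0.4, -0.7, -0.3]
gripper_width: 0.65
finger_force: 0.0
```

>>> move_arm(rows=[[[0, 0, -0.1, 0, 0.3], [0, 0, -0.3, 0, 0.3], [0, 0, -0.6, 0, 0.3], [0, 0, -0.9, 0, 0.3], [0, 0, -0.9, 0, 0.3], [0, 0, -0.9, 0, 0.3], [0, 0, -0.9, 0, 0.3], [0, 0, 0, 0, 0.3]]])

```text
time: 23.3
tcp_pos: [0.4272, 0.2571, 0.1964]
tool_rot: [0.365, 3.117, 0.006]
contact_force: [0.6, -0.2, -0.2]
gripper_width: 0.649
finger_force: 0.0
```

Run:
```python
from h import *
plan([.426,.2567,.2],np.radians(166.6))
w=get_image("wrist");h=cv2.cvtColor(w["color"],cv2.COLOR_BGR2HSV)
wood=cv2.inRange(h,(10,60,60),(30,255,255))
cv2.imwrite("pics/h.png",w["color"])
```

```text
t 23.3 tcp [0.4272 0.2571 0.1964] z [ 0.004  0.004 -1.   ] x [-0.973  0.231 -0.003] shift [ 0.04 -0.02 -0.12] turn 0.0 F [ 0.6 -0.2 -0.2] w 0.649 ff 0.0 q7 0.86
```

View pics/h.png

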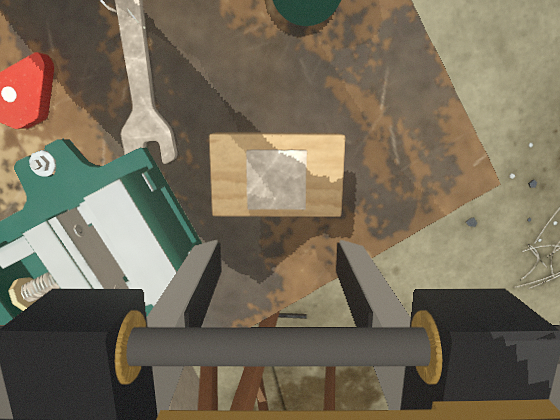

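The coupon lies flat on the block: coupon (247–307, 150–210), block top (210–345, 134–216). It looks a few millimetres low in the image, so I'll compute the offset.

Run:
```python
from h import *
w=get_image("wrist");x=np.array([-.973,.231,0]);y=np.array([.231,.973,0])
B=onz(w,[[210,134],[345,134],[345,216],[211,216]],.036).mean(0);C=onz(w,[[247,150],[307,150],[306,210],[248,210]],.046).mean(0)
print(B.round(4),C.round(4),"offset mm along tool x,y",(1000*(C-B)@np.c_[x,y]).round(1))
```

```text
[0.4073 0.2616 0.036 ] [0.4094 0.2604 0.046 ] offset mm along tool x,y [-2.3 -0.7]
```

```bash
python3 -c "
from station import job_done;print(job_done())"
```

```text
the job is handed in; nothing more can be done
None
```

I pressed the rocker onto its stop at about 13 N for over a second, gripped the coupon by its raised end and laid it flat about 2 mm from the block's centre; the job is handed in (about 23 s), but I ran no final camera check on the other items.

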